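# Latch and lift the valve carrier

### The job

Close the hinged keeper frame of the solenoid valve carrier until it rests fully down in its catch while the carrier stands on the bench. Then take the carrier by its handle, lift it about 10 cm clear of the bench and finish holding it there, still and level, with the keeper shut, all four valves in their pockets and the parts lying round it left where they are; do not put it down or let go.

Things in the scene. Friction and masses are not known exactly. Their poses are not given: they have to be found in the camera images.
- carrier: loose grey sheet-steel carrier tray, 122 (x) x 156 (y) mm, walls 33 mm high, four open pockets, on its centre line a black grip on two flat posts; 0.43 to 0.63 kg with its keeper, 0.75 to 0.98 kg with the valves. Origin at the centre of its underside, z up, y along its length; the keeper hinges at the +y end and the catch is at the -y end
- carrier_grip (a point): centre of the carrier's black handle grip, 102 mm above the underside; the grip is a bar along the carrier's y, 74 long, 18 wide (x), 20 mm high (its top 112 mm, its lower face 92 mm above the underside), with nothing beside it down to the keeper frame's height of 50 mm
- keeper (a joint): angle of the keeper, a flat steel frame of two side bars (at x = +-36 mm) that pass either side of the handle, with a crossbar: 0 = closed, lying level, crossbar down in the two catch forks (a hard stop); positive = swung up (rad). It stays at any angle by hinge friction; about 1 N at the tab moves it. The hinge axis runs along the carrier's x at y = +78, z = +46 mm of the carrier
- keeper_tab (a point): centre of the top face of the keeper's thumb tab, 50 (x) x 30 (y) x 4 mm, in the middle of the frame's free end, 175 mm from the hinge axis and 3 mm above it when closed (then at y = -97, z = +49 mm of the carrier); z points out of the tab's top face. When closed the forks' prongs stand at x = +-46 mm of the carrier, 4 mm higher than the tab
- valve_1: a 63 x 50 x 34 mm solenoid valve (metal can with a white nose), lying in the -x -y pocket of the carrier; origin at the centre of its underside, x along its length
- valve_2: a 63 x 50 x 34 mm solenoid valve (metal can with a white nose), lying in the -x +y pocket of the carrier; origin at the centre of its underside, x along its length
- valve_3: a 63 x 50 x 34 mm solenoid valve (metal can with a white nose), lying in the +x -y pocket of the carrier; origin at the centre of its underside, x along its length
- valve_4: a 63 x 50 x 34 mm solenoid valve (metal can with a white nose), lying in the +x +y pocket of the carrier; origin at the centre of its underside, x along its length
- spare_1: bystander: loose spare solenoid valve, 64 x 54 x 38 mm, lying in front of the carrier; origin at the centre of its underside
- spare_2: bystander: loose spare solenoid valve, 64 x 54 x 38 mm, lying behind the carrier; origin at the centre of its underside
- spool: bystander: small metal regulator pin, 42 x 18 x 11 mm, in front of the carrier; origin at the centre of its underside
- screw: bystander: flange screw, 12 x 56 x 12 mm, behind the carrier; origin at the centre of its underside
- tape: bystander: roll of black tape, 55 x 53 x 19 mm, on the right; origin at the centre of its underside
Mind the look-alikes: they are no part of the job. Leave any brown or turquoise look-alike of the valve_1 alone. There is more than one size of the carrier; the job needs the larger.

How it is judged:
On the way, in this order (a step that is already met when the one before it is completed fails the run):
1. the keeper is down in its catch while the carrier stands on the bench (value of joint keeper below 0.05 rad and height (world z) of carrier below 0.01 m and angle between carrier's own z axis and vertical below 0.05 rad), for 0.2 s.
2. the carrier is held by its handle, clear of the bench, still and level (height (world z) of carrier between 0.07 and 0.14 m and angle between carrier's own z axis and vertical below 0.12 rad and linear speed of carrier below 0.03 m/s and angular speed of carrier below 0.15 rad/s and value of joint keeper below 0.06 rad and contact force between carrier and the fingers above 3 N and distance between the grasp point and carrier_grip below 0.045 m), for 0.5 s.
At the end, for the whole second after the job is handed in: The carrier hangs in the fingers by its handle (TCP within 45 mm of the grip's centre), its underside 70 to 140 mm above the bench, tilted less than 0.12 rad, slower than 0.03 m/s and 0.15 rad/s; the keeper is within 0.06 rad of closed and all four valves lie in the tray (all of step 2 and x of valve_1 in the frame of carrier between -0.06 and 0.06 m and y of valve_1 in the frame of carrier between -0.077 and 0.077 m and z of valve_1 in the frame of carrier between -0.003 and 0.025 m and x of valve_2 in the frame of carrier between -0.06 and 0.06 m and y of valve_2 in the frame of carrier between -0.077 and 0.077 m and z of valve_2 in the frame of carrier between -0.003 and 0.025 m and x of valve_3 in the frame of carrier between -0.06 and 0.06 m and y of valve_3 in the frame of carrier between -0.077 and 0.077 m and z of valve_3 in the frame of carrier between -0.003 and 0.025 m and x of valve_4 in the frame of carrier between -0.06 and 0.06 m and y of valve_4 in the frame of carrier between -0.077 and 0.077 m and z of valve_4 in the frame of carrier between -0.003 and 0.025 m); the arm keeps its last pose, push and grip.
It fails at once if the carrier is tipped by more than 0.35 rad (angle between carrier's own z axis and vertical above 0.35 rad).
It fails at once if a part lying round the carrier (spares, pin, screw, tape) is moved by more than 30 mm (distance of any of spare_1, spare_2, spool, screw, tape from where it was at the start of the episode above 0.03 m).
It also fails if it takes over 42 s, if anything falls off the work surface, if the arm or the gripper's body presses on something with over 40 N, if the wrist force passes 120 N, or if a joint passes its speed limit or range.

### The arm

A 6-joint arm with a two-finger parallel gripper is mounted at the origin on a cart in front of the work surface, level with it; the furniture and walls round the work are solid. World frame = base frame: x ahead of the robot, y to its left, z up, the work surface at z = 0. Lengths are in m, angles in rad, forces in N, time in s.
With the tool pointing down it reaches from about 0.275 to 0.75 m from the base axis. Payload 10.2 kg.
Tool frame: the origin (TCP) lies between the finger pads, 19 mm behind the fingertips; this is the grasp point; z points along the fingers, y is the line along which they close (so a half turn about z gives the same grasp; the last joint's range is limited). The gripper opens to 85 mm and grips with 20 to 120 N. Pads are 22 mm wide; open, the fingers measure 114 mm over their backs; the gripper's body (76 mm by 85 mm) begins 54 mm behind the grasp point. The pads swing forward as they close: fully open they stand 13 mm farther back than shut.
Start: joints at [1.054, 0.313, 1.498, -0, 1.331, -0.223], TCP at [0.152, 0.503, 0.25] pointing down, gripper open.
Joint ranges: [-2.94, 2.94], [-0.97, 2.17], [0.19, 2.56], [-1.23, 4.37], [0.02, 3.11], [-2.88, 2.88]. Speed limits (rad/s): [2.39, 2.39, 3.01, 3.14, 3.14, 3.14].

### API

Orientations are given as a unit quaternion [x, y, z, w].
In Python, from bench import env, kinematics, monitor, eyes, job gives the robot as it stands. The module is installed in compiled form; this text tells all that it offers. Calls block until the motion is done:
- env.reach(position, orientation): joint-space move of the TCP to a pose.
- env.movel(position, velocity=0.15, frame=None, guard=None): straight line of the TCP; frame=None keeps the orientation; velocity is the mean speed in m/s. With guard (N) it stops when the force on the tool has changed by that much, and returns True; else False.
- env.set_joints(angles): joint-space move.
- env.release() and env.close_gripper(effort=None): open the fingers fully, or close them until they stop; effort is the grip in N (None keeps the last).
- env.hold(seconds).
- kinematics.ik(position, orientation): joint angles nearest the present ones, or None.
- monitor.sense(): the state.
- eyes.grab_frame(name): name is "scene" or "top"; returns a dict with "frame" (400x640x3 uint8, red, green, blue), "mtx" (3x3 intrinsics, pixels), "k1" (the pictures are not rectified: a ray, as slopes to the right and down, at radius r is drawn at 1 + k1 r^2 times it, then the intrinsics apply), "view" (4x4, takes a point from world to camera coordinates). Camera axes: x right, y down, z forward; pixel columns grow to the right and rows downward; lengths in m; the calibration is good to about 2 mm. A picture is of the moment at which its call begins. There is no depth.
A pose or a line that the arm cannot do raises env.MotionError and nothing moves.
- job.hand_in(): hands the job in; it is judged then, once.
The state is a dict: "clock": time; "joints": joint angles; "qvel": joint speeds; "joint_efforts": joint torques, N m; "position": TCP position; "ee_rot": TCP orientation; "contact_force": force on the tool from outside, world axes, zero at the start; "ft_torque": the same for the moment, N m; "finger_gap": opening from 0.0 (shut) to 1.0 (fully open); "gripper_force": force on a finger pad.
Only numpy, scipy, OpenCV 4.12 (cv2) and the standard library are available. Lean on these libraries where they do the work, as an engineer would, in place of code of your own. Each camera call takes 0.05 s, during which the arm holds its last target. There are 200 camera calls.

## Working session

There is one attempt and no reset: what is moved stays moved. The work goes in short steps, each a Python script; the robot and the scene stay as the last script left them, time stands still between calls to the robot, and variables do not carry over. Pictures are saved under pics/ and viewed, at most 10 in all, crops included, and the job is handed in when it is done.

```bash
mkdir -p pics
cat > h.py <<'E'
import numpy as np, cv2
from bench import env, kinematics, monitor, eyes, job
def grab(n):
    return eyes.grab_frame(n)
def save(im,p): cv2.imwrite(p,cv2.cvtColor(im,cv2.COLOR_RGB2BGR))
def ray(f,uv):
    K=np.array(f["mtx"]);V=np.array(f["view"]);k=f["k1"]
    d=np.array([(uv[0]-K[0,2])/K[0,0],(uv[1]-K[1,2])/K[1,1]]);s=d.copy()
    for _ in range(30): s=d/(1+k*(s@s))
    R=V[:3,:3]; return -R.T@V[:3,3], R.T@np.array([s[0],s[1],1])
def onz(f,uv,z):
    o,d=ray(f,uv); return o+d*(z-o[2])/d[2]
def proj(f,P):
    K=np.array(f["mtx"]);V=np.array(f["view"]);p=V[:3,:3]@np.array(P)+V[:3,3]
    s=p[:2]/p[2]; s=s*(1+f["k1"]*(s@s)); return np.array([K[0,0]*s[0]+K[0,2],K[1,1]*s[1]+K[1,2]])
def tri(fa,a,fb,b):
    o1,d1=ray(fa,a);o2,d2=ray(fb,b)
    t=np.linalg.lstsq(np.c_[d1,-d2],o2-o1,rcond=None)[0]
    p,q=o1+d1*t[0],o2+d2*t[1]; return (p+q)/2,np.linalg.norm(p-q)
E
python3 - <<'E'
from h import *
for n in("scene","top"):
    f=grab(n);save(f["frame"],f"pics/{n}0.png");o,d=ray(f,(320,200));print(n,o,d,f["mtx"][0],f["k1"])
print(monitor.sense())
E
```

```text
scene [0.10627509 0.23630792 0.72896088] [ 0.53046835 -0.48883971 -0.69279856] [461.6803822    0.         318.35631472] -0.032280976637350384
top [ 0.40270842 -0.19338539  0.94896546] [ 0.18632896 -0.00726911 -0.98269158] [452.15158754   0.         310.69120973] -0.03544673322627067
{'clock': 0.1, 'joints': array([ 1.05357036e+00,  3.13381921e-01,  1.49837540e+00, -1.40468235e-05,
        1.33096850e+00, -2.23412558e-01]), 'qvel': array([ 0.00079674, -0.00145034, -0.00262163, -0.00028294, -0.00049013,
        0.00036872]), 'joint_efforts': array([ 3.59566271e-03, -4.12894893e+01, -2.60140014e+01, -1.52336997e-04,
        3.01929162e-03, -3.85931969e-05]), 'position': array([0.15195802, 0.50231028, 0.24949311]), 'ee_rot': array([ 1.46377186e-01,  9.89228689e-01, -5.30648458e-04, -1.98696431e-04]), 'contact_force': array([-0.55079702, -0.10187376, -0.33843615]), 'ft_torque': array([-0.0087256 ,  0.03259749,  0.01249359]), 'gripper_force': 0.0, 'finger_gap': 1.0004837931844912}
```

View pics/scene0.png

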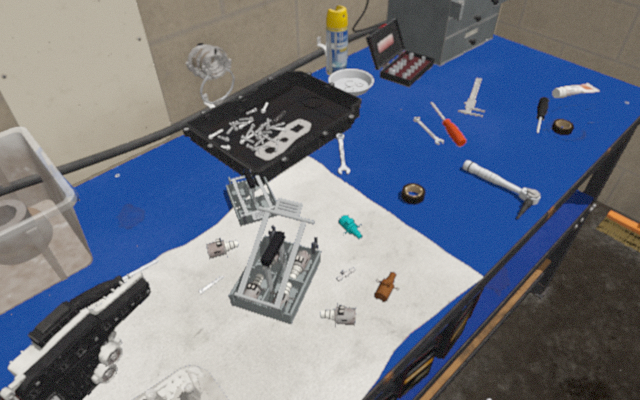

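View pics/top0.png

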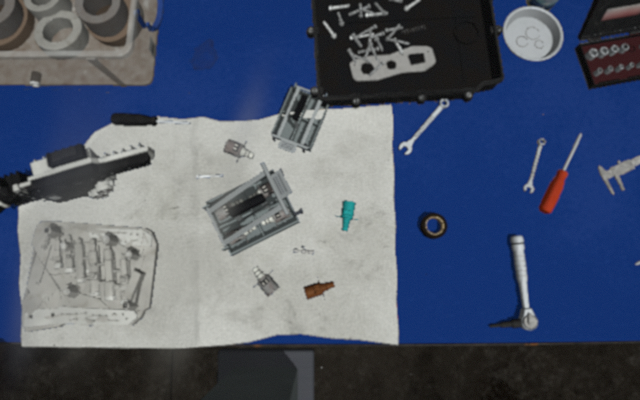

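Candidates for the carrier are the big tray at top (252,208) / scene (277,275) and the smaller tray at top (300,118) / scene (250,197). The larger one is the job. The brown (386,287) and turquoise (350,226) valves are look-alikes to leave alone. Next, a close crop of the choice in both views.

Run:
```python
from h import *
a=grab("scene");b=grab("top")
A=cv2.resize(a["frame"][180:330,215:345],None,fx=3,fy=3,interpolation=cv2.INTER_CUBIC)
B=cv2.resize(b["frame"][150:265,190:320],None,fx=3,fy=3,interpolation=cv2.INTER_CUBIC)
im=np.zeros((450,790,3),np.uint8);im[:,:390]=A;im[:345,400:]=B
save(im,"pics/crop.png")
for uv in((252,208),(265,280),(305,250),(237,148),(210,177),(433,225)):print(uv,onz(b,uv,0))
```

```text
(252, 208) [ 0.56603219 -0.05520107  0.        ]
(265, 280) [ 0.41460794 -0.08543802  0.        ]
(305, 250) [ 0.4763156  -0.16832939  0.        ]
(237, 148) [ 0.69970499 -0.01915639  0.        ]
(210, 177) [0.63466916 0.03774166 0.        ]
(433, 225) [ 0.52764168 -0.43862049  0.        ]
```

View pics/crop.png

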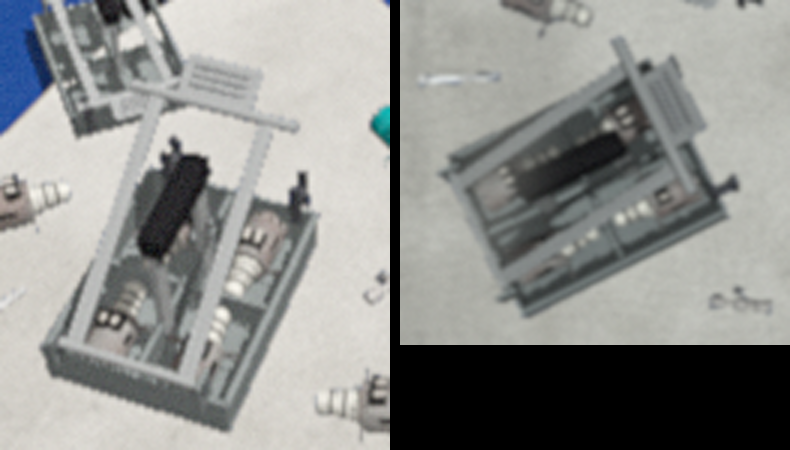

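The crop confirms the big grey tray: its keeper is swung up, hinged at top (212,225), with forks at top (298,212), the tab at top (283,186) / scene (288,207) and the grip at top (247,205) / scene (273,248). Now triangulating.

Run:
```python
from h import *
a=grab("scene");b=grab("top")
def blob(f,x0,y0,x1,y1,thr):
    g=f["frame"][y0:y1,x0:x1].max(2); m=(g<thr).astype(np.uint8)
    n,l,s,c=cv2.connectedComponentsWithStats(m); i=1+np.argmax(s[1:,4])
    r=cv2.minAreaRect(np.argwhere(l==i)[:,::-1].astype(np.float32))
    return c[i]+[x0,y0],s[i,4],np.round(cv2.boxPoints(r)+[x0,y0],1).tolist()
for t in(45,60):
    A=blob(a,255,228,290,270,t);B=blob(b,225,190,268,222,t);print(t,A,B)
    print("grip",tri(a,A[0],b,B[0]),onz(a,A[0],.103),onz(b,B[0],.108))
s=lambda x,y:(215+x/3,180+y/3); t=lambda x,y:(190+(x-400)/3,150+y/3)
print("tab",tri(a,s(218,82),b,t(680,107)))
print("bar ends",tri(a,s(298,127),b,t(690,187)),tri(a,s(122,85),b,t(618,42)))
print("grip ends",tri(a,s(195,160),b,t(618,140)),tri(a,s(150,248),b,t(525,187)))
for n,q in dict(L=(445,175),B=(527,312),R=(727,213)).items(): print(n,onz(b,t(*q),.033))
for n,q in dict(L=(45,345),B=(230,408),R=(317,215)).items(): print("sc",n,onz(a,s(*q),.033))
print("hinge",tri(a,s(68,345),b,t(455,182)),tri(a,s(195,380),b,t(505,275)))
```

```text
45 (array([272.30223881, 249.04104478]), np.int32(268), [[259.4, 262.2], [275.6, 229.8], [285.6, 234.8], [269.4, 267.2]]) (array([250.20652174, 203.50724638]), np.int32(276), [[231.0, 207.0], [261.4, 191.8], [265.8, 200.6], [235.4, 215.8]])
grip (array([ 0.5597864 , -0.06426785,  0.09258521]), np.float64(0.0022420702938352357)) [ 0.55336054 -0.0587702   0.103     ] [ 0.55609895 -0.0673266   0.108     ]
60 (array([272.19651741, 248.15920398]), np.int32(402), [[259.6, 263.8], [269.9, 229.0], [284.6, 233.4], [274.3, 268.1]]) (array([248.25405405, 204.47567568]), np.int32(370), [[228.2, 207.4], [261.8, 190.6], [267.0, 201.0], [233.4, 217.8]])
grip (array([ 0.55640178, -0.06181885,  0.10000418]), np.float64(0.0018132848109536674)) [ 0.55507424 -0.05992668  0.103     ] [ 0.55425284 -0.06365799  0.108     ]
tab (array([ 0.58716331, -0.12981066,  0.13292988]), np.float64(0.006004333894189739))
bar ends (array([ 0.53363011, -0.13950045,  0.12811989]), np.float64(0.004860630832994075)) (array([ 0.63104448, -0.08948472,  0.12666582]), np.float64(0.00712402249118167))
grip ends (array([ 0.56948294, -0.09056006,  0.10704825]), np.float64(0.00027542857310368244)) (array([ 0.54036955, -0.03125907,  0.1003745 ]), np.float64(0.0004900020397785712))
L [0.5601172  0.03741383 0.033     ]
B [ 0.46612181 -0.02212533  0.033     ]
R [ 0.53291365 -0.15694805  0.033     ]
sc L [0.57244147 0.03215455 0.033     ]
sc B [ 0.46227776 -0.01993014  0.033     ]
sc R [ 0.53242414 -0.155676    0.033     ]
hinge (array([0.55277681, 0.02667345, 0.04813527]), np.float64(0.00024805362171220443)) (array([ 0.48722843, -0.01116142,  0.04513806]), np.float64(0.006974699230193143))
```

```bash
cat >> h.py <<'E'
from scipy.spatial.transform import Rotation as Ro
C=np.array([.555,-.0625,0]); yc=np.array([-.45,.893,0]);yc/=np.linalg.norm(yc);xc=np.array([yc[1],-yc[0],0])
def quat(ty):
    z=np.array([0,0,-1.]);return Ro.from_matrix(np.c_[np.cross(ty,z),ty,z]).as_quat()
def best():
    qs=[quat(xc),quat(-xc)];j=[kinematics.ik([*C[:2],.25],q) for q in qs]
    return qs[0] if j[1] is None or (j[0] is not None and abs(j[0][5])<abs(j[1][5])) else qs[1]
def tabp(th,r=.172):
    return C+.078*yc+np.array([0,0,.046])-yc*(r*np.cos(th)-.003*np.sin(th))+np.array([0,0,r*np.sin(th)+.003*np.cos(th)+.019])
E
python3 - <<'E'
from h import *
q=best();print(q,tabp(.5))
env.close_gripper(30)
p=tabp(.6);env.reach([p[0],p[1],.25],q)
env.movel(p,.15)
for th in(.45,.3,.15,.06):
    print(th,env.movel(tabp(th),.08,guard=12),monitor.sense()["contact_force"])
print(env.movel(tabp(-.04),.03,guard=5))
env.hold(.3);s=monitor.sense();print(s["position"],s["contact_force"],s["clock"],tabp(0))
for n in("scene","top"):
    f=grab(n);save(f["frame"],f"pics/{n}1.png")
    if n=="scene":A=cv2.resize(f["frame"][180:330,215:345],None,fx=3,fy=3,interpolation=cv2.INTER_CUBIC)
    else:B=cv2.resize(f["frame"][150:265,190:320],None,fx=3,fy=3,interpolation=cv2.INTER_CUBIC)
im=np.zeros((450,790,3),np.uint8);im[:,:390]=A;im[:345,400:]=B
save(im,"pics/crop1.png")
E
```

```text
[0.52439895 0.85147269 0.         0.        ] [ 0.58717849 -0.12635642  0.15009394]
0.45 False [0.1568458  0.17595508 0.32279077]
0.3 False [ 0.49025003 -0.24083817  0.66471246]
0.15 False [-1.02120529  0.97925863 -0.15905357]
0.06 False [-0.46955374 -0.28282968 -0.04190791]
True
[ 0.59758739 -0.14642711  0.06752308] [-1.66758309  1.11178661  9.35283712] 6.9583 [ 0.59730108 -0.14644414  0.068     ]
```

View pics/crop1.png

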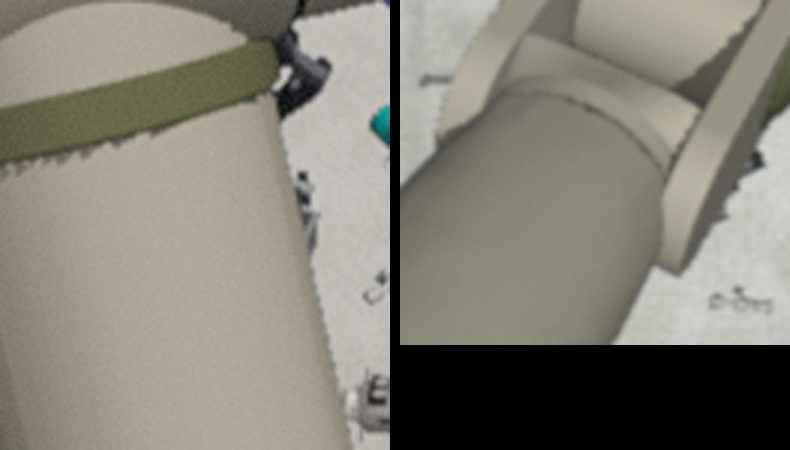

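The arm hides the carrier in both views. The stop came at tip z 48.5 mm with 9 N, which matches the tab's closed height. I'll lift, swing aside and look.

Run:
```python
from h import *
p=monitor.sense()["position"];env.movel([p[0],p[1],.25],.2)
env.release()
j=np.array(monitor.sense()["joints"]);j[0]+=.9;env.set_joints(j)
a=grab("scene");b=grab("top")
def blob(f,x0,y0,x1,y1,thr):
    g=f["frame"][y0:y1,x0:x1].max(2); m=(g<thr).astype(np.uint8)
    n,l,s,c=cv2.connectedComponentsWithStats(m); i=1+np.argmax(s[1:,4]); return c[i]+[x0,y0]
A=blob(a,255,228,290,270,60);B=blob(b,225,190,268,222,60);print(A,B,tri(a,A,b,B),monitor.sense()["clock"])
print(proj(a,tabp(0)-[0,0,.019]),proj(b,tabp(0)-[0,0,.019]))
A=cv2.resize(a["frame"][180:330,215:345],None,fx=3,fy=3,interpolation=cv2.INTER_CUBIC)
B=cv2.resize(b["frame"][150:265,190:320],None,fx=3,fy=3,interpolation=cv2.INTER_CUBIC)
im=np.zeros((450,790,3),np.uint8);im[:,:390]=A;im[:345,400:]=B
save(im,"pics/crop2.png")
```

```text
Traceback (most recent call last):
ValueError: attempt to get argmax of an empty sequence
```

Run:
```python
from h import *
a=grab("scene");b=grab("top")
print(monitor.sense()["clock"],monitor.sense()["position"])
print(proj(a,tabp(0)-[0,0,.019]),proj(b,tabp(0)-[0,0,.019]),proj(b,C+[0,0,.105]))
A=cv2.resize(a["frame"],(390,244))
B=cv2.resize(b["frame"][150:265,190:320],None,fx=3,fy=3,interpolation=cv2.INTER_CUBIC)
im=np.zeros((450,790,3),np.uint8);im[:244,:390]=A;im[:345,400:]=B
save(im,"pics/crop2.png")
```

```text
11.0417 [0.48657619 0.3765736  0.24999727]
[294.81463309 230.90414971] [293.60932709 188.58772825] [247.89221614 204.37055233]
```

View pics/crop2.png

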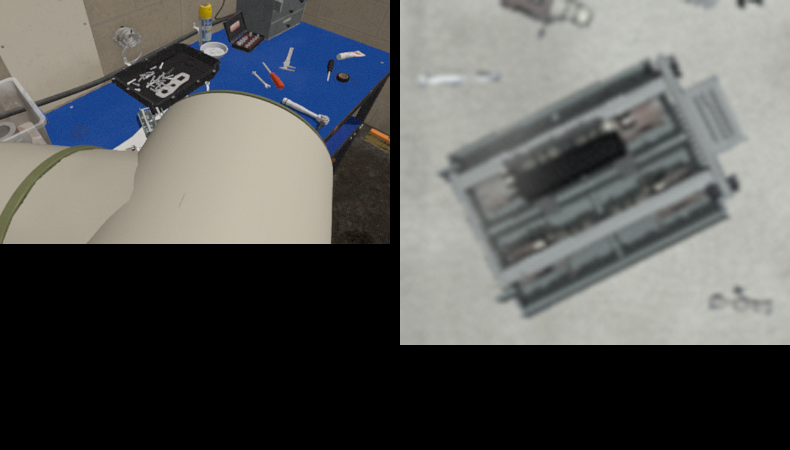

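The keeper lies level with its crossbar in the forks. The tab is at top (295,188), against a predicted (294,189) for closed, and the grip is where I measured it. Now the grasp and lift.

Run:
```python
from h import *
q=best()
env.reach([*C[:2],.25],q)
print("hit",env.movel([*C[:2],.100],.12,guard=15))
env.close_gripper(100);s=monitor.sense();print(s["finger_gap"],s["gripper_force"],s["contact_force"],s["position"])
p=s["position"]
if s["gripper_force"]>20:
    env.movel([p[0],p[1],p[2]+.02],.04);env.hold(.2);print(monitor.sense()["contact_force"])
    env.movel([p[0],p[1],p[2]+.103],.06);env.hold(.8)
s=monitor.sense();print(s["clock"],s["position"],s["contact_force"],s["ft_torque"],s["gripper_force"])
a=grab("scene");b=grab("top")
im=np.zeros((460,790,3),np.uint8)
im[:450,:390]=cv2.resize(a["frame"][150:330,195:351],(390,450),interpolation=cv2.INTER_CUBIC)
im[:345,400:]=cv2.resize(b["frame"][150:265,190:320],None,fx=3,fy=3,interpolation=cv2.INTER_CUBIC)
save(im,"pics/crop3.png")
```

```text
hit False
0.19541147599536673 97.8450608253479 [2.4088979  0.72947921 0.82835749] [ 0.55525253 -0.06243782  0.10015599]
[-0.26264924  0.12829006 -7.64998194]
17.8917 [ 0.55525676 -0.06241612  0.20316872] [-0.41613389 -0.37715156 -6.89390849] [-0.00315173  0.00790194 -0.02610166] 97.70949482917786
```

View pics/crop3.png

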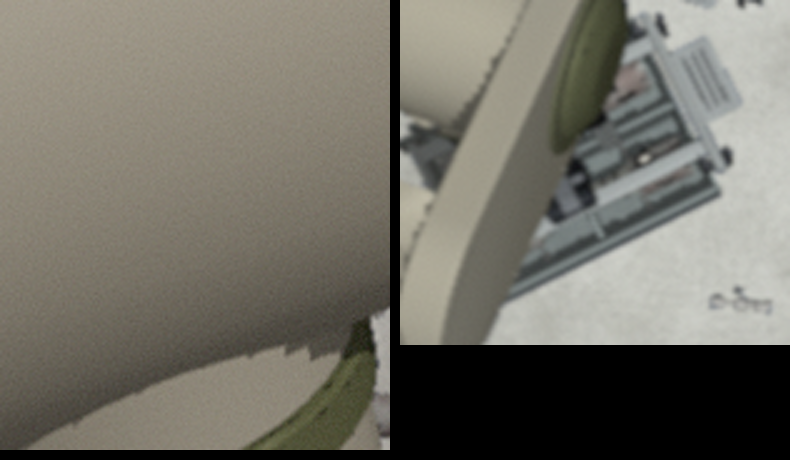

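The carrier hangs in the fingers with the keeper in its forks. I'll check level by comparing the visible tab, at (707,78) in the crop and so top (292,176), and corner R, at (720,190) and so (297,213), with what a level carrier would give.

Run:
```python
from h import *
b=grab("top");up=np.array([0,0,.103])
for d in(-.1,0,.1):
    f=lambda x,y,z:proj(b,C+up+xc*x+[0,0,.1]+yc*(y*np.cos(d)-(z-.1)*np.sin(d))+np.array([0,0,y*np.sin(d)+(z-.1)*np.cos(d)]))
    print(d,"tab",f(0,-.097,.049),"R",f(-.061,-.078,.033),"tabend",f(0,-.112,.049))
s=monitor.sense();print(s["contact_force"],s["position"],s["clock"])
```

```text
-0.1 tab [294.18495696 173.40904368] R [301.16540766 209.27104615] tabend [301.5896729  169.52215139]
0 tab [292.18698919 175.86901621] R [298.23191493 211.56171587] tabend [299.57424176 172.21289806]
0.1 tab [289.74514706 178.44268274] R [294.95495638 213.94436288] tabend [297.05599677 175.035984  ]
[ 0.90751434 -0.75829956 -7.38824151] [ 0.55524351 -0.06242394  0.20315456] 18.0417
```

```bash
python3 -c "
from h import *
print(job.hand_in())"
```

```text
the job is handed in; nothing more can be done
None
```

I closed the keeper into its catch on the bench, lifted the carrier about 10 cm by its grip and handed the job in at about 18 s of the 42 s allowed. The last top view showed the keeper in its forks and put the tilt between 0 and about 0.05 rad, but the arm hid part of the tray, so I did not see all four valves or every bystander part after the lift, and the hand-in returned no verdict.

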